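# Clamp the freshly glued stopper blank

## Robot

A 6-joint arm with a two-finger parallel gripper is mounted at the origin on a cart in front of the work surface, level with it; the furniture and walls round the work are solid. World frame = base frame: x ahead of the robot, y to its left, z up, the work surface at z = 0. Lengths are in m, angles in rad, forces in N, time in s.
With the tool pointing down it reaches from about 0.275 to 1 m from the base axis. Payload 8.4 kg.
Tool frame: the origin (TCP) lies on the centre line of the jaws, within the pads' length; the fingertips stand 25 mm ahead of it and the grasp point (between the pads) lies 6 mm ahead of it; z points along the fingers, y is the line along which they close (so a half turn about z gives the same grasp; the last joint's range is limited). The gripper opens to 85 mm and grips with 20 to 120 N. Pads are 22 mm wide; open, the fingers measure 114 mm over their backs; the gripper's body (76 mm by 85 mm) begins 54 mm behind the grasp point. The pads swing forward as they close: fully open they stand 13 mm farther back than shut.
Start: joints at [1.157, 0.353, 1.633, -0, 1.155, -0.002], TCP at [0.25, 0.573, 0.256] pointing down, gripper open.
Joint ranges: [-2.63, 2.63], [-0.92, 2.1], [0.06, 2.66], [-1.3, 4.44], [0, 2.69], [-3.02, 3.02]. Speed limits (rad/s): [2.22, 2.22, 2.79, 3.14, 3.14, 3.14].

## Interface

Orientations are given as a rotation vector (axis times angle).
In Python, from station import env gives the robot as it stands.
- The arm moves only by the shell command python3 -m crank 'ROWS' [FORCE]. ROWS is JSON, a list that holds one entry, the list of rows, each a list of 7 numbers: the opening in per cent of the stroke, from 0 (shut) to 100 (fully open), then the shift along the tool's x, y, z in m, then the turn, a rotation vector about the tool's x, y, z in degrees. In form: [[[hand, tx, ty, tz, rx, ry, rz], ...]]. A call has exactly 5 rows; each row shifts and turns the commanded pose from where the row before left it, along the tool's axes as they then stand; what a row does not reach is not made up. A row lasts 1/8 s, in which the tool goes at most 62.5 mm and 10.7 degrees, less where a joint would pass 70% of its speed; a pose out of reach is approached as far as the arm can. A call with a gripper value outside its range is refused whole. The fingers move at their own pace and stop on an object; FORCE is the grip in N (left out, the last holds). Time passes only in rows, so rows that do not move let the fingers close, or fill a call up. It gives the time, the measured TCP pose, the force, the opening and the grip force at its end, in the units of the state.
- env.observe(): the state, without advancing time (a new reading comes with each control period).
- env.snapshot(name): name is "side" or "top"; returns a dict with "color" (480x640x3 uint8, red, green, blue), "intrinsics" (3x3 intrinsics, pixels), "xyz" and "attitude" of the camera in the world. Camera axes: x right, y down, z forward; pixel columns grow to the right and rows downward; lengths in m; the calibration is good to about 2 mm. A picture is of the moment at which its call begins. There is no depth.
- env.hand_in(): hands the job in; it is judged then, once.
The state is a dict: "time": time; "joint_positions": joint angles; "qvel": joint speeds; "joint_torque": joint torques, N m; "eef_pos": TCP position; "tool_rot": TCP orientation; "contact_force": force on the tool from outside, world axes, zero at the start; "ft_torque": the same for the moment, N m; "finger_gap": finger opening in m; "grip_force": force on a finger pad.
Only numpy, scipy, OpenCV 4.12 (cv2) and the standard library are available. Lean on these libraries where they do the work, as an engineer would, in place of code of your own. Each camera call takes 0.05 s, during which the arm holds its last target. There are 200 camera calls.

## Task

On the gluing fixture, turn the knob on the turret one click anticlockwise (seen from above), so that the two-tone bottle-stopper blank with the orange dot clicks into place facing the clamp's pad. Then pump the clamp by squeezing and releasing its two upright black grips until the orange pad presses on that blank and its spring is pushed in about half way, never nearly all the way in, which would crush the fresh glue joint. The clamp has no lock: finish while still holding the grips squeezed so that the pad keeps pressing, move the pad with the grips only, and leave the glassware and other things around alone.

Things in the scene. Friction and masses are not known exactly. Their poses are not given: they have to be found in the camera images.
- fixture: gluing fixture, fixed to the worktop: steel plate 190 x 355 x 10 mm. Origin on the turret axis at worktop height; the clamp lies along its own -y. Turret disc radius 80 mm. Blue housing 60 mm wide, y = -184 to -242 mm, top z = 74 mm; the toothed bar sticks out behind it at z = 47 mm, at most to y = -304 mm.
- turret (a joint): angle of the turret about the vertical turret axis (rad), growing anticlockwise seen from above. Six spring detents 60 degrees (1.047 rad) apart; it starts in the one at about -1.047 and at 0 the two-tone blank faces the pad. Let go, it pulls itself into a detent from up to 10 degrees off; about 0.1 N m turns it out of one.
- knob (a point): grasp point of the turret's black bar knob, on the turret axis, 102 mm above the worktop. The bar is 14 mm thick, 64 mm long, z = 82 to 118 mm, and turns with the turret: this point's axes turn with the turret, the bar's length lies along the point's own y and it is gripped across its own x. Below it, hub top at z = 72 mm and blanks up to z = 69 mm.
- blank: the two-tone blank, dark wood inside and light wood outside with an orange dot on top, 34 mm wide, 30 mm deep radially, 44 mm high, seated on the turret against its hub (fixed there); the other three blanks are all dark. The body's origin is on the turret axis at worktop height, not in the blank.
- blank_face (a point): centre of the light outer face of the two-tone blank, 75 mm from the turret axis, z = 46 mm; with the turret at 0 it lies at y = -75 mm in the fixture's frame.
- jaw (a joint): travel of the toothed push bar toward the turret (m), 0 fully back to 0.078; the pad front then stands 60 mm minus this travel from the face of a blank in place. A friction brake of about 3 N holds it where it is while the pad is unloaded. It starts at 0.002 to 0.022.
- pad (a joint): how far the pad's spring is pushed in (m): 0 free, 0.018 fully in. The spring pushes with 3 N at first touch and 0.45 N more per mm. A brass spindle with a red ring shows between pad and socket: 18 mm of it when free.
- pad_plate: the orange pad plate, 30 mm wide, 34 mm high, 6 mm thick, at the front of the push bar. Body origin is 135 mm behind the pad front, at worktop height.
- pad_front (a point): centre of the pad's front face, z = 46 mm; it moves along the fixture's y.
- push_bar: the steel toothed push bar that carries the pad, 12 x 10 mm in section; not to be touched.
- wing_l (a joint): angle of the left squeeze grip (rad): 0 released, about 0.148 fully squeezed. The two grips are geared together and a spring reopens them. Closing, a pawl pushes the bar forward by its 8 mm teeth: a full squeeze moves it 12 to 20 mm, 0.8 mm per mm the grips close once a tooth is met. Opening, the pawl slips back and an unloaded bar stays, a loaded one springs back. 5 to 15 N a grip is enough.
- grip_l: left upright grip, a round black rubber post 18 mm in diameter, z = 75 to 130 mm (a flat lever 12 mm wide below it up to z = 82 mm). Body origin is on its lever's pivot at worktop height.
- grip_r: right upright grip, the mirror image.
- post_r (a point): point on the axis of the right grip post, z = 108 mm: released at fixture x = +23 mm, fully squeezed about +11 mm; the left post is its mirror image. Over their outsides the two posts measure 64 mm released and about 40 mm squeezed.
- squeeze_mid (a point): point midway between the two grips, z = 108 mm, at fixture y = -285 mm; the point's axes are the fixture's, so grip from above with the fingers closing along its x.
- tumbler_0: tumbler with ice, 73 mm wide, 100 mm high; leave alone. Origin under its centre, as for the other bystanders.
- tumbler_1: tumbler with ice, 73 mm wide, 100 mm high; leave alone
- tumbler_2: tumbler with ice, 73 mm wide, 100 mm high; leave alone
- ice_tongs: flat ice tongs, 168 x 28 x 8 mm; leave alone
- drink_can: slim drink can, 53 mm wide, 135 mm high; leave alone
- gold_bowl: small gold bowl, 120 mm wide, 72 mm high; leave alone
- jigger: brass jigger, 47 mm wide, 101 mm high; leave alone
- wing_corkscrew: corkscrew standing on its bell, 44 x 72 x 146 mm; leave alone

How it is judged:
On the way, in this order (a step that is already met when the one before it is completed fails the run):
1. the two-tone blank is indexed to face the pad, the pad not yet on it (value of joint turret between -0.06 and 0.06 rad and value of joint pad below 0.0015 m and contact force between pad_plate and blank below 0.5 N), for 0.2 s.
2. the pad has been pumped onto the two-tone blank (value of joint pad above 0.003 m and contact force between pad_plate and blank above 2 N), for 0.2 s.
At the end, for the whole second after the job is handed in: The turret is in the detent with the two-tone blank facing the pad (within 0.06 rad); the pad presses on that blank with more than 2 N and its spring is pushed in between 3 and 14.5 mm of its 18 mm; the fingers hold the grips squeezed (over 1 N on a grip) and the robot does not touch the push bar (all of step 2 and value of joint turret between -0.06 and 0.06 rad and value of joint pad below 0.0145 m and value of joint wing_l above 0.01 rad and (contact force between the fingers and grip_l above 1 N or contact force between the fingers and grip_r above 1 N) and contact force between each of the arm, the fingers and push_bar below 0.5 N); the arm keeps its last pose, push and grip.
It fails at once if the pad's spring is pushed in nearly all the way (over 16 mm of 18 mm): the glue joint is crushed (value of joint pad above 0.016 m).
It fails at once if the robot pushes the bar or the pad directly (contact force between any of the arm, the fingers and push_bar above 3 N or contact force between any of the arm, the fingers and pad_plate above 3 N).
It fails at once if a bystander is moved by more than 30 mm (distance of any of tumbler_0, tumbler_1, tumbler_2, ice_tongs, drink_can, gold_bowl, jigger, wing_corkscrew from where it was at the start of the episode above 0.03 m).
It also fails if it takes over 61 s, if anything falls off the work surface, if the arm or the gripper's body presses on something with over 40 N, if the wrist force passes 120 N, or if a joint passes its speed limit or range.

## Working session

There is one attempt and no reset: what is moved stays moved. The work goes in short steps, Python scripts to look and compute and a shell command to move; the robot and the scene stay as the last step left them, time stands still between calls to the robot, and variables do not carry over. Pictures are saved under pics/ and viewed, at most 10 in all, crops included, and the job is handed in when it is done.

```bash
mkdir -p pics; ls
python3 - <<'E'
from station import env
import cv2,numpy as np
for n in("top","side"):
    s=env.snapshot(n);cv2.imwrite(f"pics/{n}0.png",s["color"][:,:,::-1]);print(n,s["intrinsics"],s["xyz"],s["attitude"])
print(env.observe())
E
```

```text
pics
top [[519.5010626    0.         316.28095803]
 [  0.         519.5010626  243.27885847]
 [  0.           0.           1.        ]] [ 0.33014837 -0.01404106  1.88231077] [-2.1225823   2.15620901 -0.14492623]
side [[499.61669168   0.         315.86264137]
 [  0.         499.61669168 234.34925549]
 [  0.           0.           1.        ]] [ 0.48551423 -1.14153419  1.01917907] [-2.25188821  0.06224388 -0.05956173]
{'time': 0.1, 'joint_positions': array([ 1.15659348e+00,  3.53586707e-01,  1.63404424e+00, -1.80231874e-05,
        1.15521455e+00, -2.41028454e-03]), 'qvel': array([-1.09236569e-03, -1.42931853e-03, -6.33979653e-04,  4.40573597e-05,
       -4.97788973e-04,  1.00304428e-03]), 'joint_torque': array([-1.18520973e-03, -6.06363058e+01, -3.42818463e+01, -8.05921354e-05,
        3.99216471e-03,  1.19202934e-05]), 'eef_pos': array([0.2500107 , 0.57238916, 0.2556385 ]), 'tool_rot': array([-6.42220626e-01, -3.07500029e+00,  1.93062650e-03]), 'contact_force': array([-0.01521777,  0.53293541,  0.36295799]), 'ft_torque': array([-0.0003971 , -0.04862014, -0.02281931]), 'grip_force': 0.0, 'finger_gap': 0.08536519581012038}
```

View pics/top0.png

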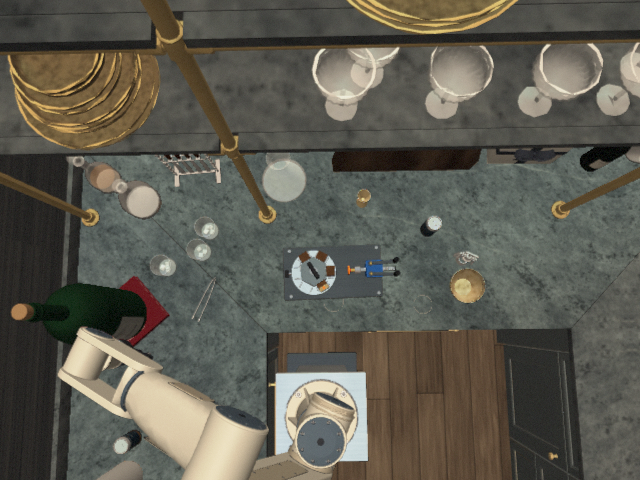

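View pics/side0.png

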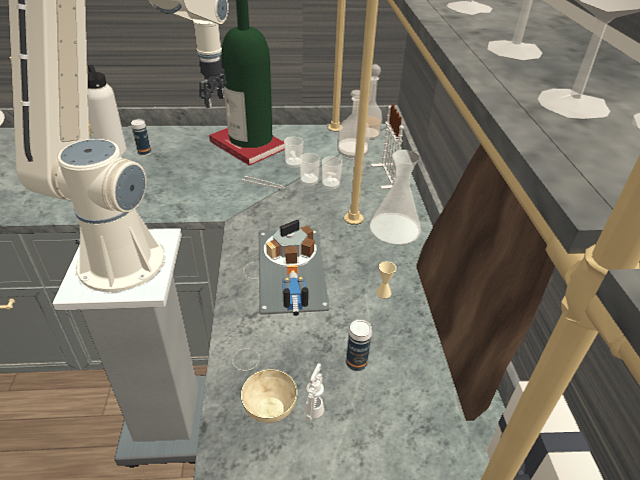

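The top view shows the turret disc near (314,271), the knob bar on it, the clamp at (350-400,268), and the bar pointing right (world -y). The fixture is roughly aligned with the world. Next, an enlarged crop and measurements.

```bash
cat > h.py <<'E'
import numpy as np,cv2
from scipy.spatial.transform import Rotation as R
from station import env
def ray(s,p):
    d=R.from_rotvec(s["attitude"]).as_matrix()@np.linalg.solve(s["intrinsics"],[p[0],p[1],1]); return np.array(s["xyz"]),d
def plane(s,p,z):
    o,d=ray(s,p); return o+d*(z-o[2])/d[2]
def two(s1,p1,s2,p2):
    o,d=ray(s1,p1);q,e=ray(s2,p2);t=np.linalg.lstsq(np.c_[d,-e],q-o,rcond=None)[0]
    a,b=o+d*t[0],q+e*t[1];return (a+b)/2,np.linalg.norm(a-b)
def proj(s,P):
    c=s["intrinsics"]@(R.from_rotvec(s["attitude"]).as_matrix().T@(np.array(P)-s["xyz"]));return c[:2]/c[2]
E
python3 - <<'E'
from h import *
s=env.snapshot("top");i=s["color"][235:310,275:410,::-1]
a=cv2.resize(i,None,fx=5.9,fy=5.9,interpolation=cv2.INTER_CUBIC)
cv2.imwrite("pics/crop.png",a)
full=s["color"].astype(int);
def cen(m,box):
    y0,y1,x0,x1=box;M=np.zeros(m.shape,bool);M[y0:y1,x0:x1]=m[y0:y1,x0:x1];y,x=np.nonzero(M)
    return x.mean(),y.mean(),M
r,g,b=full[...,0],full[...,1],full[...,2]
box=(235,310,275,410)
m=(b>r+50)&(b>90);x,y,M=cen(m,box);print("blue",x,y,M.sum(),plane(s,(x,y),.074))
m=(np.minimum(np.minimum(r,g),b)>150);x,y,M=cen(m,box);n,c=cv2.minEnclosingCircle(np.argwhere(M)[:,::-1].astype(np.float32));print("disc",n,c,M.sum(),plane(s,n,.02))
m=(np.maximum(np.maximum(r,g),b)<45)
k,l,st,ce=cv2.connectedComponentsWithStats(m[235:310,275:410].astype(np.uint8))
for j in range(1,k):
    if st[j,4]>8: p=ce[j]+[275,235];print("dark",p,st[j],plane(s,p,.118))
E
```

```text
blue 373.3411764705882 268.2176470588235 170 [ 0.5071162  -0.19218845  0.074     ]
disc (338.5901794433594, 271.2959899902344) 54.509674072265625 628 [ 0.50330308 -0.0724732   0.02      ]
dark [395.2173913  259.47826087] [118  22   6   6  23] [ 0.53152499 -0.26328405  0.118     ]
dark [312.65306122 270.        ] [33 27 11 16 49] [0.50003103 0.01884544 0.118     ]
dark [286.         273.52941176] [10 36  3  6 17] [0.48942278 0.10981604 0.118     ]
dark [396.26086957 272.95652174] [119  36   6   5  23] [ 0.48540477 -0.26511829  0.118     ]
```

View pics/crop.png

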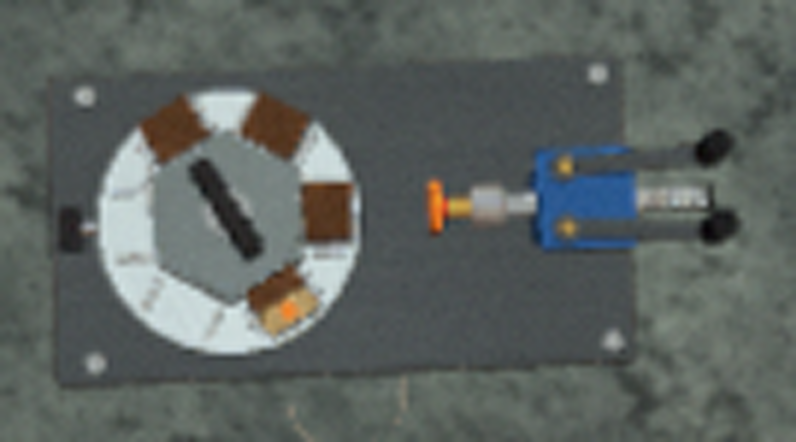

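The crop shows the hexagonal hub, the black knob bar running up-left, and the two-tone blank at lower right, 60° short of the pad. The measured knob-to-grips distance is 283 mm (285 expected) and the post spacing is 46 mm (as given), so both agree. I'll move above the knob.

```bash
cat >> h.py <<'E'
def go(P,ang,z=None):
    "remaining shift (tool axes) and turn about tool z (deg) for TCP P with tool y at heading ang (deg)"
    o=env.observe();M=R.from_rotvec(o["tool_rot"]).as_matrix();d=M.T@(np.array(P)-o["eef_pos"])
    h=np.degrees(np.arctan2(M[1,1],M[0,1]));t=-((ang-h+180)%360-180)
    # shift in axes after the turn as well
    M2=M@R.from_rotvec([0,0,np.radians(t)]).as_matrix()
    print("t",o["time"],"pos",o["eef_pos"].round(4),"head",h.round(2),"tilt",M[:,2].round(3),"\nshift now",d.round(4),"turn rz",round(t,2),"shift after turn",(M2.T@(np.array(P)-o["eef_pos"])).round(4),"q",o["joint_positions"].round(2))
E
M='python3 -m crank'
$M '[[[100,-0.045,-0.0407,0,0,0,0],[100,-0.045,-0.0407,0,0,0,0],[100,-0.045,-0.0407,0,0,0,0],[100,-0.045,-0.0407,0,0,0,0],[100,-0.045,-0.0407,0,0,0,0]]]'
$M '[[[100,-0.045,-0.0407,0,0,0,0],[100,-0.045,-0.0407,0,0,0,0],[100,-0.045,-0.0407,0,0,0,0],[100,-0.045,-0.0407,0,0,0,0],[100,-0.045,-0.0407,0,0,0,0]]]'
$M '[[[100,0,0,0,0,0,10.4],[100,0,0,0,0,0,10.4],[100,0,0,0,0,0,10.4],[100,0,0,0,0,0,10.4],[100,0,0,0,0,0,10.4]]]'
$M '[[[100,0,0,0,0,0,10.4],[100,0,0,0,0,0,10.4],[100,0,0,0,0,0,10.4],[100,0,0,0,0,0,10.4],[100,0,0,0,0,0,10.4]]]'
$M '[[[100,0,0,0,0,0,10.4],[100,0,0,0,0,0,10.4],[100,0,0,0,0,0,0],[100,0,0,0,0,0,0],[100,0,0,0,0,0,0]]]'
python3 - <<'E'
from h import *
go((.5,.0188,.11),-58.2)
s=env.snapshot("top")
# refine: plate bolts direction, knob/posts
def full(c): return (c[0]/5.9+275,c[1]/5.9+235)
for a,b in(((85,96),(597,73)),((95,363),(613,340))):
    d=plane(s,full(b),.012)-plane(s,full(a),.012);print("fix yaw",np.degrees(np.arctan2(d[0],-d[1])),np.linalg.norm(d))
d=plane(s,full((250,255)),.118)-plane(s,full((200,165)),.118);print("bar head",np.degrees(np.arctan2(-d[1],-d[0])))
m=(plane(s,(395.2,259.5),.125)+plane(s,(396.3,273),.125))/2;print("mid",m,"knob",plane(s,(312.65,270),.118))
E
```

```text
time: 0.78
eef_pos: [0.3753, 0.2944, 0.2563]
tool_rot: [0.642, 3.075, 0.0]
contact_force: [0.7, 0.0, 0.6]
finger_gap: 0.0857
grip_force: 0.0
time: 1.4
eef_pos: [0.5001, 0.0177, 0.2564]
tool_rot: [0.642, 3.075, 0.0]
contact_force: [1.1, 0.9, 0.7]
finger_gap: 0.0856
grip_force: 0.0
time: 2.02
eef_pos: [0.4994, 0.0196, 0.2561]
tool_rot: [-1.933, -2.476, 0.001]
contact_force: [-0.2, -0.2, -0.4]
finger_gap: 0.0854
grip_force: 0.0
time: 2.65
eef_pos: [0.4994, 0.0196, 0.2561]
tool_rot: [-2.823, -1.379, 0.001]
contact_force: [0.0, -0.1, -0.3]
finger_gap: 0.0853
grip_force: 0.0
time: 3.28
eef_pos: [0.4996, 0.0197, 0.2563]
tool_rot: [-3.022, -0.859, 0.0]
contact_force: [-0.3, -0.1, 0.6]
finger_gap: 0.0854
grip_force: 0.0
t 3.275 pos [0.4996 0.0197 0.2563] head -58.26 tilt [-0. -0. -1.] 
shift now [-1.000e-04  9.000e-04  1.463e-01] turn rz -0.06 shift after turn [-1.000e-04  9.000e-04  1.463e-01] q [0.04 0.16 1.9  0.   1.09 1.05]
fix yaw 1.6488329941216686 0.3154467374017264
fix yaw 1.6516348501595095 0.3150603113604583
bar head 28.160091369470564
mid [ 0.50764597 -0.26324112  0.125     ] knob [0.5000312  0.01885588 0.118     ]
```

```bash
M='python3 -m crank'
$M '[[[100,0,0.001,0.045,0,0,0],[100,0,0,0.04,0,0,0],[100,0,0,0.03,0,0,0],[100,0,0,0.02,0,0,0],[100,0,0,0.011,0,0,0]]]' 25
$M '[[[5,0,0,0,0,0,0],[5,0,0,0,0,0,0],[5,0,0,0,0,0,0],[5,0,0,0,0,0,0],[5,0,0,0,0,0,0]]]' 25
python3 - <<'E'
from h import *
go((.5,.0188,.11),1.65)
E
```

```text
time: 3.95
eef_pos: [0.4997, 0.0188, 0.1093]
tool_rot: [-3.022, -0.857, 0.002]
contact_force: [-0.5, -0.2, 0.0]
finger_gap: 0.0854
grip_force: 0.0
time: 4.58
eef_pos: [0.5011, 0.0181, 0.1111]
tool_rot: [3.021, 0.856, 0.003]
contact_force: [1.1, -6.7, 3.7]
finger_gap: 0.0131
grip_force: 30.8
t 4.575 pos [0.5011 0.0181 0.1111] head -58.36 tilt [ 0.002 -0.001 -1.   ] 
shift now [-0.0005 -0.0012  0.0011] turn rz -60.01 shift after turn [ 0.0008 -0.001   0.0011] q [ 0.03  0.36  2.02 -0.    0.76  1.05]
```

```bash
M='python3 -m crank'
$M '[[[5,0,0,0,0,0,-6],[5,0,0,0,0,0,-6],[5,0,0,0,0,0,-6],[5,0,0,0,0,0,-6],[5,0,0,0,0,0,-6]]]'
$M '[[[5,0,0,0,0,0,-6],[5,0,0,0,0,0,-6],[5,0,0,0,0,0,-6],[5,0,0,0,0,0,-6],[5,0,0,0,0,0,-6]]]'
$M '[[[5,0,0,0,0,0,0],[5,0,0,0,0,0,0],[5,0,0,0,0,0,0],[5,0,0,0,0,0,0],[5,0,0,0,0,0,0]]]'
python3 - <<'E'
from h import *
go((.5,.0188,.11),1.65)
E
```

```text
time: 5.2
eef_pos: [0.5021, 0.0171, 0.1111]
tool_rot: [2.691, 1.612, 0.003]
contact_force: [7.5, -14.7, -2.6]
finger_gap: 0.0136
grip_force: 30.0
time: 5.82
eef_pos: [0.5034, 0.0168, 0.1111]
tool_rot: [2.18, 2.252, 0.004]
contact_force: [12.2, -16.7, -8.9]
finger_gap: 0.0135
grip_force: 29.2
time: 6.45
eef_pos: [0.5034, 0.0168, 0.1111]
tool_rot: [2.184, 2.249, 0.004]
contact_force: [10.6, -16.7, -8.2]
finger_gap: 0.0135
grip_force: 29.2
t 6.45 pos [0.5034 0.0168 0.1111] head 1.67 tilt [ 0.007 -0.003 -1.   ] 
shift now [ 0.0021 -0.0034  0.0011] turn rz 0.02 shift after turn [ 0.0021 -0.0034  0.0011] q [ 0.03  0.36  2.01 -0.    0.76  0.01]
```

```bash
M='python3 -m crank'
$M '[[[60,0,0,0,0,0,0],[60,0,0,0,0,0,0],[100,0,0,0,0,0,0],[100,0,0,-0.005,0,0,0],[100,0,0,-0.02,0,0,0]]]'
$M '[[[100,0,0,-0.05,0,0,0],[100,0,0,-0.06,0,0,0],[100,-0.05,0,0,0,0,0],[100,-0.06,0,0,0,0,0],[100,-0.06,0,0,0,0,0]]]'
python3 - <<'E'
from h import *
go((.51,-.266,.23),1.65)
ims=[]
for n,b in(("top",(235,310,275,410)),("side",(210,320,240,350))):
    s=env.snapshot(n);i=s["color"][b[0]:b[1],b[2]:b[3],::-1];f=780/(b[3]-b[2]) if n=="top" else 5
    cv2.imwrite(f"pics/{n}1.png",cv2.resize(i,None,fx=f,fy=f,interpolation=cv2.INTER_CUBIC));print(n,f)
E
```

```text
time: 7.08
eef_pos: [0.4993, 0.0189, 0.135]
tool_rot: [-2.189, -2.251, 0.003]
contact_force: [0.3, -0.2, -0.1]
finger_gap: 0.0854
grip_force: 0.0
time: 7.7
eef_pos: [0.5049, -0.1525, 0.2461]
tool_rot: [2.188, 2.253, 0.001]
contact_force: [1.0, 0.4, 0.4]
finger_gap: 0.0852
grip_force: 0.0
t 7.7 pos [ 0.5049 -0.1525  0.2461] head 1.67 tilt [ 0.001 -0.    -1.   ] 
shift now [-0.1136  0.0018  0.0161] turn rz 0.02 shift after turn [-0.1136  0.0018  0.0161] q [-0.3   0.21  1.85  0.    1.08 -0.33]
top 5.777777777777778
side 5
```

View pics/top1.png

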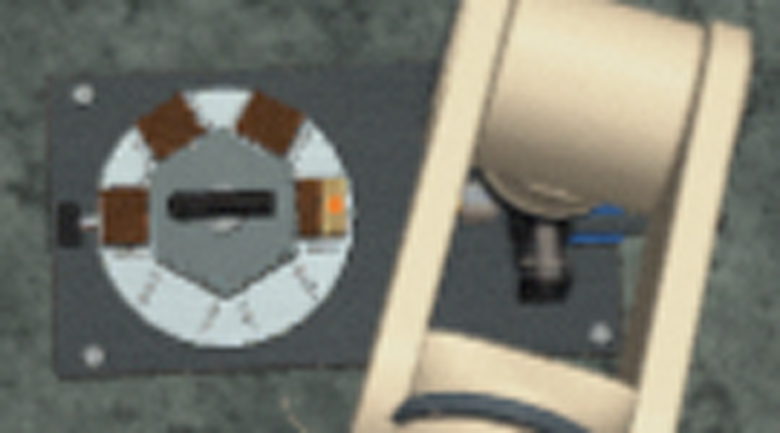

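View pics/side1.png

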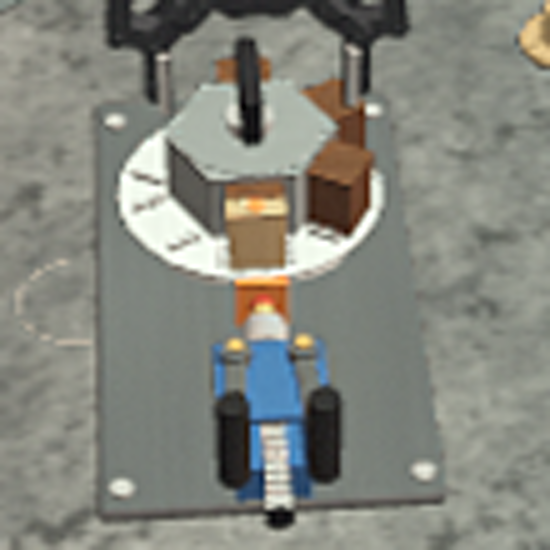

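The two-tone blank, with its dot at (335,205), now sits at the right of the turret facing the pad, and the knob bar is along the fixture axis. The post tops in the side crop are at about (233,398) and (323,393). I'll triangulate these.

Run:
```python
from h import *
t=env.snapshot("top");s=env.snapshot("side")
T=lambda a,b:(275+a/5.778,235+b/5.778);S=lambda a,b:(240+a/5,210+b/5)
print("knob",two(t,T(221,203),s,S(249,50)))
for a,b in (((395.2,259.5),S(323,396)),((396.3,273),S(233,400))): print("post top",two(t,a,s,b))
P=[plane(t,T(*q),.012) for q in((83,95),(93,356),(600,333))];print("bolts top",P)
print("bolts side",[plane(s,S(*q),.012) for q in((116,120),(372,110),(423,470),(121,487))])
```

```text
knob (array([0.50142655, 0.01675967, 0.13265076]), np.float64(0.006561089753722385))
post top (array([ 0.53242715, -0.26176445,  0.12777465]), np.float64(0.004160857611996955))
post top (array([ 0.48699707, -0.26355456,  0.12870164]), np.float64(0.005360608709197734))
bolts top [array([0.57924471, 0.10452198, 0.012     ]), array([0.41569726, 0.09947893, 0.012     ]), array([ 0.4250749, -0.2152735,  0.012    ])]
bolts side [array([0.42070897, 0.10473829, 0.012     ]), array([0.5847507 , 0.10859381, 0.012     ]), array([ 0.59274299, -0.20602118,  0.012     ]), array([ 0.42845419, -0.21102337,  0.012     ])]
```

```bash
M='python3 -m crank'
$M '[[[100,-0.057,0.001,0,0,0,0],[100,-0.057,0.001,0,0,0,0],[100,0,0,0.03,0,0,0],[100,0,0,0.02,0,0,0],[100,0,0,0,0,0,0]]]'
python3 - <<'E'
from h import *
go((.51,-.266,.11),1.65)
for n,b in(("top",(235,310,275,410)),("side",(190,320,220,370))):
    s=env.snapshot(n);i=s["color"][b[0]:b[1],b[2]:b[3],::-1];f=780/(b[3]-b[2]) if n=="top" else 4
    cv2.imwrite(f"pics/{n}2.png",cv2.resize(i,None,fx=f,fy=f,interpolation=cv2.INTER_CUBIC))
a=cv2.imread("pics/top2.png");b=cv2.imread("pics/side2.png");a=cv2.resize(a,(600,333));b=b[:,:];b=cv2.resize(b,None,fx=.5,fy=.5)
c=np.zeros((600,600,3),np.uint8);c[:333]=a;c[335:335+min(265,b.shape[0]),:b.shape[1]]=b[:265];cv2.imwrite("pics/both2.png",c)
E
```

```text
time: 8.52
eef_pos: [0.5094, -0.2631, 0.194]
tool_rot: [-2.186, -2.251, 0.001]
contact_force: [-0.3, 0.7, 0.1]
finger_gap: 0.0855
grip_force: 0.0
t 8.525 pos [ 0.5094 -0.2631  0.194 ] head 1.68 tilt [-0.003  0.002 -1.   ] 
shift now [-0.0031  0.0007  0.084 ] turn rz 0.03 shift after turn [-0.0031  0.0007  0.084 ] q [-0.48  0.34  1.8   0.    1.   -0.51]
```

View pics/both2.png

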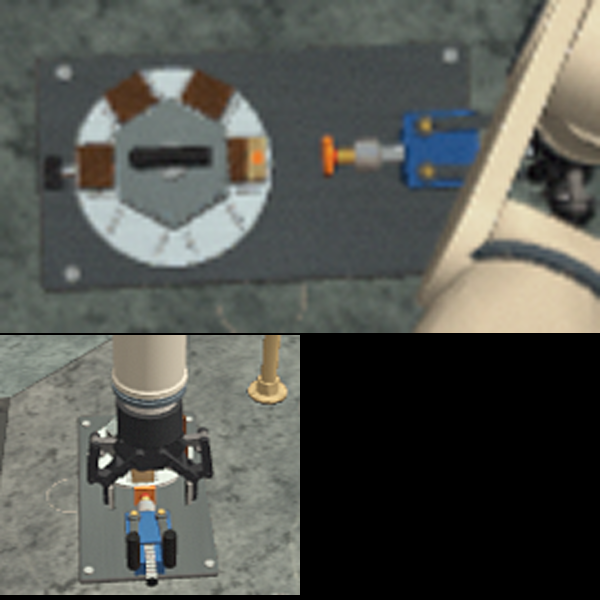

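The pad (328,155), spindle and blank (255,158) are all visible from the top; the grips are under the jaws in the side view. I'll go down over the grips and measure the pad gap.

```bash
cat >> h.py <<'E'
def padgap(v=True):
    s=env.snapshot("top");c=s["color"].astype(float);o=c[...,0]-c[...,2]   # orange-ness
    roi=slice(262,279)
    m=((c[...,0]>150)&(c[...,1]<.65*c[...,0])&(c[...,2]<90));
    y,x=np.nonzero(m[255:285,338:366]);y+=255;x+=338   # right of the dot
    cols=np.bincount(x,minlength=640);pc=cols.argmax();ry=y[abs(x-pc)<=1];r0,r1=ry.min(),ry.max();mid=(r0+r1)/2
    rows=[r for r in range(r0+1,r1) if abs(r-mid)>1.6]
    p=o[rows].mean(0)[pc-8:pc+9];p=p-min(np.median(p[:4]),np.median(p[-4:]));h=p.max()/2;i=p.argmax()
    l=np.where(p[:i]<h)[0].max();l=l+(h-p[l])/(p[l+1]-p[l]);r=i+np.where(p[i:]<h)[0].min();r=r-(h-p[r])/(p[r-1]-p[r])
    L,Rr=pc-8+l,pc-8+r
    w=np.clip(p,0,None);cen=(w*np.arange(len(w))).sum()/w.sum()+pc-8
    b=plane(s,(cen,mid),.055);bl=plane(s,(L,mid),.029);br=plane(s,(Rr,mid),.063)
    print("pad px L,R,cen",L.round(2),Rr.round(2),cen.round(2),"y: left@.029",bl[1].round(4),"right+6mm",(br[1]+.006).round(4),"cen",b[1].round(4),"rows",r0,r1)
    # row profile of colours along axis, from blank to socket
    if v: 
        k=int(round(mid));print("x330..",[tuple(c[k-1:k+2,q].mean(0).astype(int).tolist()) for q in range(330,372)])
E
python3 -m crank '[[[100,-0.003,0.001,0.03,0,0,0],[100,0,0,0.025,0,0,0],[100,0,0,0.018,0,0,0],[100,0,0,0.011,0,0,0],[100,0,0,0,0,0,0]]]' 20
python3 - <<'E'
from h import *
go((.51,-.266,.11),1.65);padgap()
E
```

```text
time: 9.25
eef_pos: [0.5112, -0.2678, 0.1111]
tool_rot: [-2.189, -2.252, 0.0]
contact_force: [-0.1, 0.9, -0.4]
finger_gap: 0.0859
grip_force: 0.0
t 9.25 pos [ 0.5112 -0.2678  0.1111] head 1.62 tilt [-0.001  0.    -1.   ] 
shift now [ 0.0018 -0.0011  0.0011] turn rz -0.03 shift after turn [ 0.0018 -0.0011  0.0011] q [-0.49  0.46  1.85 -0.    0.84 -0.51]
pad px L,R,cen 347.27 349.54 349.05 y: left@.029 -0.1034 right+6mm -0.1037 cen -0.1084 rows 266 273
x330.. [(117, 90, 58), (195, 150, 93), (223, 127, 53), (219, 130, 61), (188, 158, 120), (163, 174, 175), (81, 89, 85), (72, 79, 80), (69, 75, 76), (70, 75, 77), (73, 78, 79), (71, 77, 78), (71, 76, 77), (69, 75, 77), (69, 77, 78), (70, 76, 78), (72, 77, 76), (112, 76, 62), (199, 102, 30), (222, 117, 36), (172, 68, 39), (160, 127, 60), (160, 128, 62), (160, 126, 64), (154, 126, 81), (137, 131, 125), (143, 139, 133), (143, 141, 135), (142, 139, 136), (138, 136, 132), (127, 122, 117), (128, 130, 127), (126, 131, 127), (126, 129, 126), (124, 128, 126), (105, 112, 116), (30, 61, 100), (40, 83, 137), (40, 82, 137), (43, 84, 134), (47, 83, 123), (52, 84, 123)]
```

```bash
M='python3 -m crank'
$M '[[[75,0,0,0,0,0,0],[75,0,0,0,0,0,0],[75,0,0,0,0,0,0],[75,0,0,0,0,0,0],[75,0,0,0,0,0,0]]]' 20
$M '[[[60,0,0,0,0,0,0],[55,0,0,0,0,0,0],[50,0,0,0,0,0,0],[50,0,0,0,0,0,0],[50,0,0,0,0,0,0]]]' 20
python3 -c "from h import *;padgap(0)"
$M '[[[45,0,0,0,0,0,0],[40,0,0,0,0,0,0],[40,0,0,0,0,0,0],[40,0,0,0,0,0,0],[40,0,0,0,0,0,0]]]' 20
python3 -c "from h import *;padgap(0)"
```

```text
time: 9.93
eef_pos: [0.5117, -0.2682, 0.1116]
tool_rot: [2.189, 2.252, 0.001]
contact_force: [1.8, -0.4, 1.3]
finger_gap: 0.064
grip_force: 1.2
time: 10.55
eef_pos: [0.5117, -0.2685, 0.1121]
tool_rot: [2.189, 2.251, 0.0]
contact_force: [-0.3, -0.8, 9.1]
finger_gap: 0.0427
grip_force: 5.3
pad px L,R,cen 344.07 346.36 345.99 y: left@.029 -0.0919 right+6mm -0.0925 cen -0.0976 rows 266 273
time: 11.22
eef_pos: [0.5117, -0.2686, 0.1123]
tool_rot: [2.189, 2.251, 0.0]
contact_force: [-0.7, -0.8, 10.2]
finger_gap: 0.0377
grip_force: 19.7
pad px L,R,cen 343.01 345.12 345.0 y: left@.029 -0.0881 right+6mm -0.0882 cen -0.0941 rows 266 273
```

```bash
M='python3 -m crank'
$M '[[[80,0,0,0,0,0,0],[80,0,0,0,0,0,0],[80,0,0,0,0,0,0],[80,0,0,0,0,0,0],[80,0,0,0,0,0,0]]]' 20
python3 -c "from h import *;padgap(0)"
$M '[[[60,0,0,0,0,0,0],[50,0,0,0,0,0,0],[40,0,0,0,0,0,0],[40,0,0,0,0,0,0],[40,0,0,0,0,0,0]]]' 20
python3 -c "from h import *;padgap(0)"
$M '[[[80,0,0,0,0,0,0],[80,0,0,0,0,0,0],[80,0,0,0,0,0,0],[80,0,0,0,0,0,0],[80,0,0,0,0,0,0]]]' 20
python3 -c "from h import *;padgap(1)"
```

```text
time: 11.9
eef_pos: [0.5111, -0.268, 0.1112]
tool_rot: [-2.19, -2.252, 0.0]
contact_force: [-0.1, -0.2, 0.9]
finger_gap: 0.0682
grip_force: 0.0
pad px L,R,cen 343.04 345.11 344.96 y: left@.029 -0.0882 right+6mm -0.0881 cen -0.0939 rows 266 273
time: 12.58
eef_pos: [0.5117, -0.2686, 0.1125]
tool_rot: [2.189, 2.251, 0.0]
contact_force: [-2.4, -0.5, 10.8]
finger_gap: 0.0376
grip_force: 21.2
pad px L,R,cen 338.49 340.51 336.46 y: left@.029 -0.0719 right+6mm -0.072 cen -0.064 rows 266 274
time: 13.25
eef_pos: [0.5111, -0.268, 0.1112]
tool_rot: [-2.19, -2.252, 0.0]
contact_force: [0.3, -0.9, -0.4]
finger_gap: 0.0682
grip_force: 0.0
pad px L,R,cen 338.49 340.51 336.45 y: left@.029 -0.0719 right+6mm -0.072 cen -0.0639 rows 266 274
x330.. [(115, 90, 55), (194, 150, 93), (223, 128, 54), (220, 132, 62), (189, 157, 120), (164, 175, 175), (82, 88, 86), (70, 76, 78), (100, 77, 70), (183, 91, 25), (223, 112, 37), (183, 65, 36), (168, 125, 63), (171, 132, 66), (175, 135, 62), (168, 135, 82), (135, 130, 125), (147, 145, 139), (148, 146, 143), (147, 146, 144), (145, 143, 143), (140, 134, 130), (148, 154, 153), (149, 154, 153), (152, 156, 153), (149, 153, 150), (138, 142, 139), (136, 138, 132), (115, 115, 111), (121, 119, 112), (125, 123, 117), (111, 113, 110), (125, 126, 123), (130, 133, 129), (131, 133, 127), (106, 112, 117), (31, 63, 101), (37, 83, 138), (41, 84, 138), (42, 82, 132), (48, 81, 124), (52, 83, 122)]
```

```bash
M='python3 -m crank'
cat >> h.py <<'E'
def spin():
    s=env.snapshot("top");c=s["color"].astype(float)[268:272].mean(0);q=np.arange(330,372)
    d=c[:,0]-c[:,2];print("gap",env.observe()["finger_gap"].round(4),"r-b 330..:",d[330:356].astype(int).tolist(),"grey lum 344..364",c[344:364].mean(1).astype(int).tolist())
E
python3 -c "from h import *;spin()"
$M '[[[65,0,0,0,0,0,0],[55,0,0,0,0,0,0],[50,0,0,0,0,0,0],[50,0,0,0,0,0,0],[50,0,0,0,0,0,0]]]' 20
python3 -c "from h import *;padgap(0);spin()"
$M '[[[47,0,0,0,0,0,0],[44,0,0,0,0,0,0],[42,0,0,0,0,0,0],[40,0,0,0,0,0,0],[40,0,0,0,0,0,0]]]' 20
python3 -c "from h import *;padgap(0);spin()"
```

```text
time: 13.98
eef_pos: [0.5117, -0.2686, 0.1123]
tool_rot: [2.189, 2.251, 0.0]
contact_force: [-1.3, -1.0, 8.4]
finger_gap: 0.0427
grip_force: 5.3
time: 14.65
eef_pos: [0.5117, -0.2686, 0.1125]
tool_rot: [2.189, 2.251, 0.0]
contact_force: [-1.9, -1.1, 10.2]
finger_gap: 0.0371
grip_force: 19.8Traceback (most recent call last):
  File "<string>", line 1, in <module>
    from h import *;spin()
                    ~~~~^^
  File "h.py", line 38, in spin
    d=c[:,0]-c[:,2];print("gap",env.observe()["finger_gap"].round(4),"r-b 330..:",d[330:356].astype(int).tolist(),"grey lum 344..364",c[344:364].mean(1).astype(int).tolist())
                                ^^^^^^^^^^^^^^^^^^^^^^^^^^^^^^^^^
AttributeError: 'float' object has no attribute 'round'
h.py:27: RuntimeWarning: Mean of empty slice.
  p=o[rows].mean(0)[pc-8:pc+9];p=p-min(np.median(p[:4]),np.median(p[-4:]));h=p.max()/2;i=p.argmax()
  ret = um.true_divide(
Traceback (most recent call last):
  File "h.py", line 28, in padgap
    l=np.where(p[:i]<h)[0].max();l=l+(h-p[l])/(p[l+1]-p[l]);r=i+np.where(p[i:]<h)[0].min();r=r-(h-p[r])/(p[r-1]-p[r])
ValueError: zero-size array to reduction operation maximum which has no identity
Traceback (most recent call last):
  File "h.py", line 25, in padgap
    cols=np.bincount(x,minlength=640);pc=cols.argmax();ry=y[abs(x-pc)<=1];r0,r1=ry.min(),ry.max();mid=(r0+r1)/2
                                                                                ~~~~~~^^
ValueError: zero-size array to reduction operation minimum which has no identity
```

Now fully squeezed on the third stroke and expected to be at first touch. I'll look at it.

```bash
sed -i 's/env.observe()\["finger_gap"\].round(4)/round(env.observe()["finger_gap"],4)/' h.py
python3 - <<'E'
from h import *
spin()
s=env.snapshot("top");i=s["color"][255:285,325:375,::-1]
cv2.imwrite("pics/t3.png",cv2.resize(i,None,fx=15,fy=15,interpolation=cv2.INTER_CUBIC))
E
```

```text
gap 0.0374 r-b 330..: [62, 95, 150, 141, 111, 176, 166, 106, 78, 85, 80, 44, 4, 2, 1, 0, -1, 4, -4, -4, -4, -4, 1, 1, 0, 4] grey lum 344..364 [147, 149, 145, 127, 133, 141, 140, 136, 120, 139, 151, 154, 121, 128, 117, 121, 122, 115, 137, 136]
```

View pics/t3.png

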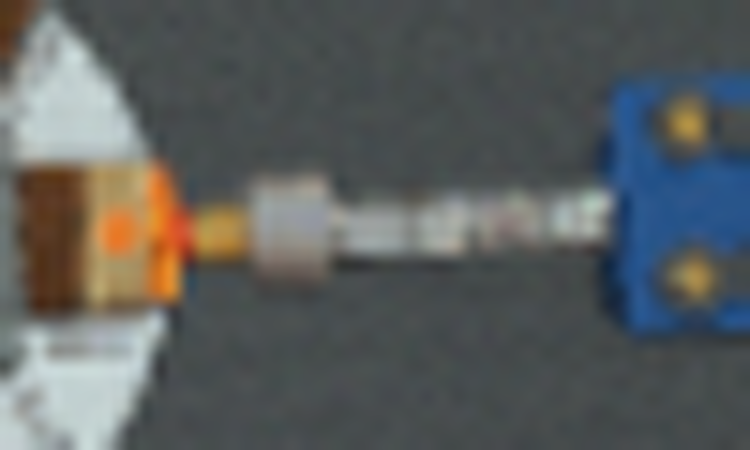

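The pad is just touching the blank: the spindle runs from x≈181 to 250 in the crop, about 17 mm still showing. I'll release, then do a partial squeeze in steps.

```bash
M='python3 -m crank'
$M '[[[80,0,0,0,0,0,0],[80,0,0,0,0,0,0],[80,0,0,0,0,0,0],[80,0,0,0,0,0,0],[80,0,0,0,0,0,0]]]' 20
python3 -c "from h import *;spin()"
$M '[[[72,0,0,0,0,0,0],[68,0,0,0,0,0,0],[65,0,0,0,0,0,0],[65,0,0,0,0,0,0],[65,0,0,0,0,0,0]]]' 20
python3 -c "from h import *;spin()"
$M '[[[63,0,0,0,0,0,0],[62,0,0,0,0,0,0],[61,0,0,0,0,0,0],[60,0,0,0,0,0,0],[60,0,0,0,0,0,0]]]' 20
python3 -c "from h import *;spin()"
```

```text
time: 15.42
eef_pos: [0.5111, -0.268, 0.1112]
tool_rot: [-2.19, -2.252, 0.0]
contact_force: [-0.9, -0.3, 0.4]
finger_gap: 0.0685
grip_force: 0.0
gap 0.0683 r-b 330..: [61, 93, 149, 143, 112, 177, 164, 104, 77, 85, 82, 42, 4, 3, 1, 0, 1, 8, -3, -4, -4, -4, 0, 7, 1, 3] grey lum 344..364 [148, 148, 146, 127, 133, 143, 142, 140, 135, 151, 149, 144, 117, 119, 125, 129, 134, 133, 139, 132]
time: 16.1
eef_pos: [0.5117, -0.2684, 0.1121]
tool_rot: [2.189, 2.251, 0.0]
contact_force: [0.4, -0.1, 7.0]
finger_gap: 0.056
grip_force: 7.8
gap 0.0558 r-b 330..: [62, 95, 149, 141, 111, 177, 166, 103, 77, 85, 73, 24, 3, 3, 1, 0, 0, -9, -5, -5, -4, 0, 9, 7, 6, 2] grey lum 344..364 [149, 148, 147, 136, 133, 142, 141, 139, 130, 122, 121, 143, 132, 142, 138, 138, 116, 117, 117, 121]
time: 16.77
eef_pos: [0.5117, -0.2686, 0.1126]
tool_rot: [2.189, 2.251, 0.0]
contact_force: [-1.3, 0.1, 14.0]
finger_gap: 0.0514
grip_force: 9.2
gap 0.0515 r-b 330..: [61, 95, 148, 141, 112, 177, 167, 103, 78, 74, 30, 1, 2, -1, 0, -1, -8, -3, -3, -3, -1, 9, 7, 0, 3, 0] grey lum 344..364 [148, 149, 142, 131, 133, 143, 140, 128, 128, 121, 149, 147, 144, 135, 129, 127, 119, 120, 117, 136]
```

The pad stands still while the socket advances 4.4 mm. I need about 4 mm more.

```bash
M='python3 -m crank'
$M '[[[58,0,0,0,0,0,0],[57,0,0,0,0,0,0],[56,0,0,0,0,0,0],[55,0,0,0,0,0,0],[55,0,0,0,0,0,0]]]' 20
$M '[[[55,0,0,0,0,0,0],[55,0,0,0,0,0,0],[55,0,0,0,0,0,0],[55,0,0,0,0,0,0],[55,0,0,0,0,0,0]]]' 20
python3 - <<'E'
from h import *
spin()
s=env.snapshot("top");i=s["color"][240:300,300:380,::-1]
cv2.imwrite("pics/t4.png",cv2.resize(i,None,fx=10,fy=10,interpolation=cv2.INTER_CUBIC))
E
```

```text
time: 17.45
eef_pos: [0.5118, -0.2687, 0.1129]
tool_rot: [2.188, 2.251, -0.0]
contact_force: [-3.1, 0.0, 15.6]
finger_gap: 0.0472
grip_force: 10.7
time: 18.08
eef_pos: [0.5118, -0.2687, 0.1129]
tool_rot: [2.188, 2.251, -0.0]
contact_force: [-3.0, -0.2, 15.8]
finger_gap: 0.0469
grip_force: 10.7
gap 0.0472 r-b 330..: [61, 95, 148, 141, 112, 178, 166, 104, 69, 34, 1, 0, 0, -2, -4, -8, -5, -3, -4, -2, 9, 6, 1, 1, 0, 3] grey lum 344..364 [148, 136, 133, 131, 134, 140, 126, 122, 123, 137, 152, 155, 128, 127, 117, 121, 122, 115, 137, 136]
```

View pics/t4.png

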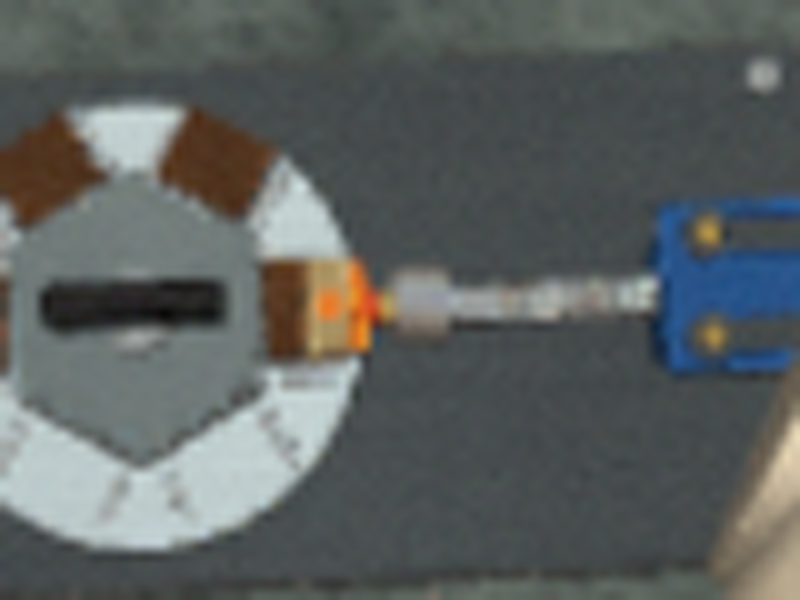

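The socket has advanced about 7.5 to 9 mm onto the blank. The pad is on the blank at (360,305), with about half the spindle showing, and the turret is aligned. Handing in.

```bash
python3 -c "from station import env;print(env.hand_in())"
```

```text
the job is handed in; nothing more can be done
None
```

I turned the turret one click so the two-tone blank faces the pad, pumped the pad onto it until its spring was about half in (an estimated 7.5–9 mm of 18 mm), and handed in while still holding the grips squeezed. The hand-in call gave no verdict.

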